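# Set the flip stop and butt an antenna tube against it

### The arm

A 7-joint arm with a two-finger parallel gripper is mounted at the origin on the work surface. World frame = base frame: x ahead of the robot, y to its left, z up, the work surface at z = 0. Lengths are in m, angles in rad, forces in N, time in s.
With the tool pointing down it reaches from about 0.4 to 0.85 m from the base axis. Payload 4.5 kg.
Tool frame: the origin (TCP) lies midway between the tips of the shut fingers; the grasp point (between the pads) lies behind it (arm.hold_point_z is the z of the grasp point in the tool frame, in m); z points along the fingers, x is the direction in which the jaws open and shut, and the axes are right-handed (so a half turn about z gives the same grasp; the last joint's range is limited). The gripper opens to 88 mm and grips with 3 to 60 N. Pads are 18 mm wide; open, the fingers measure 123 mm over their backs; the gripper's body (75 mm by 187 mm) begins 45 mm behind the grasp point.
Start: joints at [-1.162, 0.689, -0.195, 1.565, 0.157, 0.902, -0.215], TCP at [0.229, 0.582, 0.239] pointing down, gripper open.
Joint ranges: [-3.01, 3.01], [-0.46, 2.08], [-1.47, 1.51], [0.13, 2.56], [-1, 4.14], [0.04, 2.09], [-2.66, 2.66]. Speed limits (rad/s): [2.57, 2.57, 3.14, 3.14, 3.14, 3.14, 3.14].

### API

Orientations are given as a unit quaternion [x, y, z, w].
In Python, from station import arm, vision, order, models gives the robot as it stands.
- The arm moves only by the tool move_arm, never from a script. Its argument "steps" is a list of rows, each an object with "translation": the shift along the tool's x, y, z in cm, a list of three; "rotation": the turn, a rotation vector about the tool's x, y, z in rad, a list of three; "claw": the closure, from -1 (fully open) to 1 (shut). In form: [{"translation": [dx, dy, dz], "rotation": [ax, ay, az], "claw": claw}, ...]. A call has 1 to 20 rows; each row is the pose to reach, as a shift and turn from the pose commanded when the call began, along the tool's axes at that moment; what a row does not reach only later rows make up. A row lasts 1/12 s, in which the tool goes at most 41.7 mm and 7.16 degrees, less where a joint would pass 70% of its speed; a pose out of reach is approached as far as the arm can. A call with a gripper value outside its range is refused whole. The fingers move at their own pace and stop on an object; the grip force is fixed at half the most. Time passes only in rows, so rows that repeat a pose let the fingers close. It gives the time, the measured TCP pose, the force and the opening at its end, in the units of the state.
- arm.get_state(): the state, without advancing time (a new reading comes with each control period).
- vision.capture(name): name is "side" or "top"; returns the picture (420x560x3 uint8, red, green, blue); there is no depth.
- vision.camera_info(name): a dict with "K" (3x3 intrinsics, pixels), "camera_from_world" (4x4, takes a point from world to camera coordinates). Camera axes: x right, y down, z forward; pixel columns grow to the right and rows downward; lengths in m; the calibration is good to about 2 mm. A picture is of the moment at which its call begins. camera_info takes no time and is no camera call.
- order.finish_job(): hands the job in, once; it reports no verdict.
Trained networks look in the newest picture that a camera, given by its name, has taken for a name from the list of things; names that differ only in an ending like _2 or _b are one class to them, and where a whole thing is asked for, a point or a joint stands for the part that bears it (a point fixed in the world has none). Each returns a list of dicts, best first, with "score" (0 to 1); they miss things now and then, are a little off and sometimes report something else, mostly with a low value. They report only what shows in the picture. A call takes as long as a camera call. They do not tell look-alikes from the thing itself.
- models.look_for(camera, label): "rect" ([left, top, right, bottom] in pixels, round what is visible of it).
The state is a dict: "t": time; "qpos": joint angles; "qd": joint speeds; "joint_torque": joint torques, N m; "tcp_pos": TCP position; "tcp_rot": TCP orientation; "wrist_force": force on the tool from outside, world axes, zero at the start; "ft_torque": the same for the moment, N m; "finger_gap": finger opening in m.
Only numpy, scipy, OpenCV 4.12 (cv2) and the standard library are available. Lean on these libraries where they do the work, as an engineer would, in place of code of your own. Each camera call takes 0.05 s, during which the arm holds its last target.

### The job

On the antenna-tube cutting jig, flip down the stop that has a crossbar on its end until it lies fully home, and leave the plain stop flipped up. Then, without lifting it, slide the long square tube flat against the fence and along it against the lowered flag, and keep pushing until the loose stop carriage comes up solid on the hidden pin in its track: feel it go firm, press with about 10 N for a moment, never ram it. Leave the tube there, flat on the fence and touching the flag, and do not disturb the short offcut on the bed.

Things in the scene. Friction and masses are not known exactly. Their poses are not given: they have to be found in the camera images.
- jig: Fixed jig: plywood bed (top z 18 mm) and, along its far side, an aluminium fence bar 30 mm thick, 600 mm long, top z 60 mm. Origin: on the table under the middle of the fence's working face. x points into the fence (face at x = 0, bed from x -150 to +45 mm), y along the fence towards the stops, the way the tube is pushed, z up.
- stock_center (a point): Centre of the loose square aluminium tube, 30 x 30 x 180 mm, 100 to 220 g, flat black closed ends, lying askew on the bed, clear of the fence, on the -y side of the stops. Its y is its long axis, within 15 degrees of the jig's y. Flat on the fence its centre is at jig x -15, z 33 mm.
- tee_stop: Carriage (28 x 34 mm, to z 88 mm) of the crossbar stop, on the fence top. Axes as jig; origin on the table under the fence face, mid-carriage. The lowered flag is struck at y = -5 mm here, so a touching tube has its centre at y = -95. It slides along +y with 2.5 N drag, 3 to 25 mm (unknown, unseen), then is solid on a hidden pin; stays where left.
- tee_tip (a point): Middle of the crossbar (10 mm diameter, 44 long, along jig y), 62 mm from the flag's hinge axis, which runs along jig y at jig x 15, z 79 mm. Arm 10 x 10 mm; a 10 mm thick plate on it, 19 to 49 mm from the hinge, hangs to 10 mm above the bed when down, across the tube's path. Down, the crossbar is at jig x -47, z 79 mm.
- tee_flag (a joint): Hinge of the crossbar flag, rad: 0 = down, fully home on a hard stop (arm level, pointing to jig -x over the bed); 1.57 = arm straight up; 2.1 = leaning back beyond the fence, its limit. Starts at 1.75 to 2.05. Friction 0.05 N m: it stays where left and must be pushed all the way over and down.
- plain_tip (a point): Middle line of the arm, 62 mm from its hinge, on the other stop on the same fence: the same carriage and flag but without crossbar. The two stops may be either way round, 75 to 180 mm apart. It stays flipped up.
- plain_flag (a joint): Hinge of the plain flag, rad, as for the crossbar flag. Starts at 1.75 to 2.05.
- offcut_center (a point): Centre of a 60 mm offcut of the same tube that lies on the bed near its front edge, at the stops' end; leave it.
Things that resemble listed ones, but are neither listed nor needed, are in the scene too. Of the things like the part that bears stock_center, leave any that is yellow; of the rest the smaller one is meant.

How it is judged:
By the outcome, as a careful person would: the job done as asked, in the order asked, and still so for the second after the job is handed in, with the robot touching nothing.
It also fails if it takes over 72 s, if anything falls off the work surface, if the arm or the gripper's body presses on something with over 40 N, if the wrist force passes 120 N, or if a joint passes its speed limit or range.

## Working session

There is one attempt and no reset: what is moved stays moved. The work goes in short steps, Python scripts to look and compute and a tool call to move; the robot and the scene stay as the last step left them, time stands still between calls to the robot, and variables do not carry over. Pictures are saved under pics/ and viewed, and the job is handed in when it is done.

Besides the shell and the picture viewer there is one more tool, called as name(argument=value, ...), one argument or row to a line, values as JSON. move_arm: Moves the arm, as the interface text tells. Its arguments: {"type":"object","properties":{"steps":{"type":"array"}},"required":["steps"]}

```bash
mkdir -p pics; ls; python3 - <<'E'
from station import arm, vision, order, models
import cv2
s=arm.get_state()
for k,v in s.items(): print(k,v)
print(arm.hold_point_z)
for n in("side","top"):
    im=vision.capture(n); cv2.imwrite(f"pics/{n}0.png",cv2.cvtColor(im,cv2.COLOR_RGB2BGR))
    i=vision.camera_info(n); print(i)
    for l in ["jig","stock_center","tee_stop","tee_tip","tee_flag","plain_tip","plain_flag","offcut_center"]:
        print(l,[(round(d["score"],2),[round(float(x)) for x in d["rect"]]) for d in models.look_for(n,l)])
E
```

```text
pics
t 0.0
qpos [-1.16219549  0.68995546 -0.19450894  1.5663477   0.1573039   0.90250859
 -0.21509447]
qd [ 0.00114338 -0.0011483   0.0008076  -0.000239    0.0006188   0.00144443
  0.00027976]
joint_torque [-2.11722846e-05 -5.27544487e+01 -1.26680251e+00 -1.53427345e+01
 -5.26581611e-02  6.60146514e-03  1.82048825e-04]
tcp_pos [0.22862239 0.5810006  0.23792673]
tcp_rot [ 8.26439146e-01  5.63025313e-01 -7.12337311e-04  5.72140225e-04]
wrist_force [0.19058173 0.55860429 0.66819304]
ft_torque [ 0.03690824 -0.04129517 -0.05075974]
finger_gap 0.08829326772248934
-0.0187
{'K': array([[520.00768889,   0.        , 281.68507814],
       [  0.        , 520.00768889, 203.67247805],
       [  0.        ,   0.        ,   1.        ]]), 'camera_from_world': array([[ 0.95448406, -0.29813844,  0.00858166, -0.38759467],
       [-0.17691448, -0.58908343, -0.78846812,  0.16017847],
       [ 0.24012797,  0.75106204, -0.61501575,  1.19859598],
       [ 0.        ,  0.        ,  0.        ,  1.        ]])}
jig [(0.76, [256, 143, 408, 320])]
stock_center [(0.77, [310, 226, 364, 289]), (0.68, [166, 138, 235
[... 396 characters left out ...]
     [  0.        ,   0.        ,   1.        ]]), 'camera_from_world': array([[-0.02004452, -0.99913138, -0.03653351,  0.0341468 ],
       [-0.99793949,  0.02222151, -0.06019112,  0.43027666],
       [ 0.06095067,  0.03525173, -0.99751809,  1.02409389],
       [ 0.        ,  0.        ,  0.        ,  1.        ]])}
jig [(0.74, [160, 140, 402, 214])]
stock_center [(0.96, [308, 167, 377, 196]), (0.8, [402, 275, 473, 327]), (0.58, [95, 243, 188, 314])]
tee_stop [(0.78, [197, 123, 220, 155])]
tee_tip [(0.71, [195, 126, 212, 156])]
tee_flag [(0.69, [194, 125, 215, 156])]
plain_tip [(0.45, [254, 129, 259, 158])]
plain_flag [(0.51, [252, 130, 261, 158])]
offcut_center [(0.8, [183, 188, 212, 206])]
```

```bash
python3 - <<'E'
import cv2,numpy as np
a=cv2.imread("pics/top0.png"); cv2.imwrite("pics/top0z.png",cv2.resize(a[100:240,140:420],None,fx=2.8,fy=2.8,interpolation=cv2.INTER_CUBIC))
a=cv2.imread("pics/side0.png"); cv2.imwrite("pics/side0z.png",cv2.resize(a[120:330,220:430],None,fx=2.8,fy=2.8,interpolation=cv2.INTER_CUBIC))
E
```

```text
(no output)
```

View pics/top0.png

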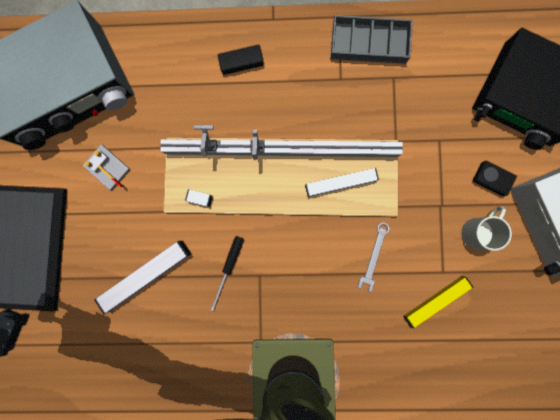

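View pics/side0.png

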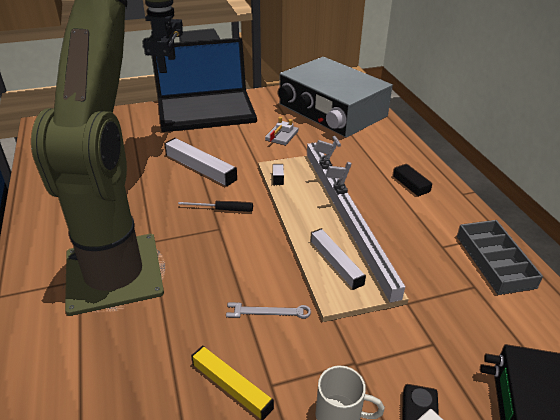

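View pics/top0z.png

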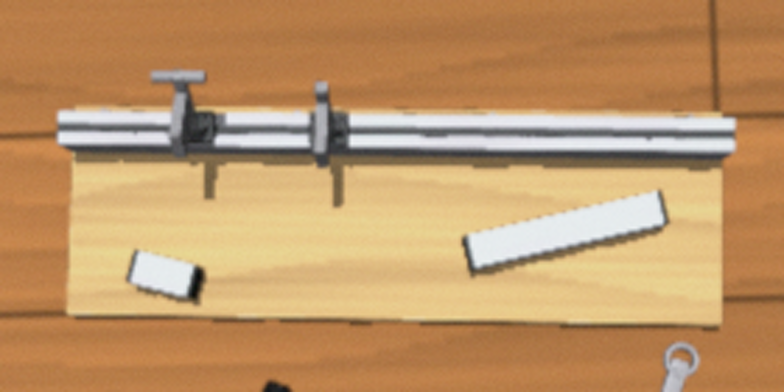

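View pics/side0z.png

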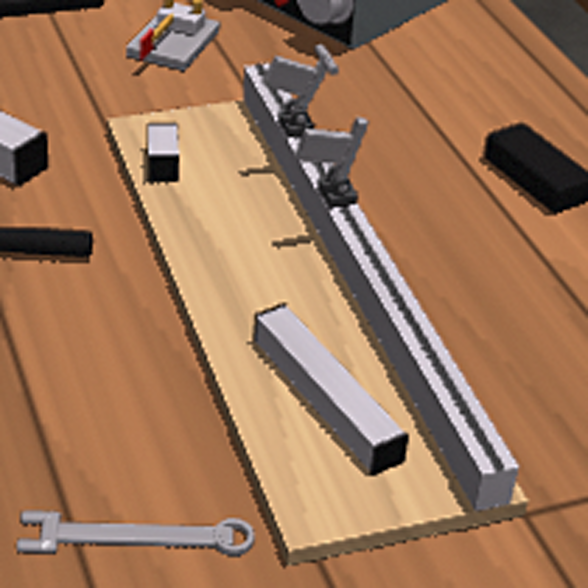

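Tubes in the top picture: on the bed at (342,183), a larger white one at (143,277), and a yellow one at (440,302). The one on the bed fits: it is on the bed, it isn't yellow, and it's the smaller of the other two. The enlarged crop confirms this. The crossbar stop is the left one at (206,140) and the plain stop is at (256,145). Next I'll work out their positions.

```bash
cat > h.py <<'E'
import numpy as np,cv2
from station import arm,vision,order,models
from scipy.optimize import least_squares
CI={n:vision.camera_info(n) for n in("top","side")}
def proj(n,P):
    c=CI[n];P=np.atleast_2d(P);q=P@c["camera_from_world"][:3,:3].T+c["camera_from_world"][:3,3]
    q=q@c["K"].T;return q[:,:2]/q[:,2:]
def back(n,uv,z):
    c=CI[n];R=c["camera_from_world"][:3,:3];t=c["camera_from_world"][:3,3]
    C=-R.T@t;d=R.T@np.linalg.inv(c["K"])@np.array([uv[0],uv[1],1.]);return C+d*(z-C[2])/d[2]
def jw(p,P):  # p=(x,y,yaw) ; jig->world
    P=np.atleast_2d(P).astype(float);c,s=np.cos(p[2]),np.sin(p[2])
    return np.c_[p[0]+c*P[:,0]-s*P[:,1],p[1]+s*P[:,0]+c*P[:,1],P[:,2]]
E
python3 - <<'E'
from h import *
T=lambda u,v:(140+u/2.8-.3,100+v/2.8-.3)
S=lambda u,v:(220+u/2.8-.3,120+v/2.8-.3)
# fence top front edge corners
L=back("top",T(58,146),.06);R=back("top",T(735,153),.06);print("front edge",L,R,np.linalg.norm(L-R))
L2=back("top",T(58,110),.06);R2=back("top",T(735,118),.06);print("back edge",L2,R2)
for c in [(68,316),(719,324)]: print("bed",back("top",T(*c),.018))
print("stock top corners",[np.round(back("top",T(*c),.048),4) for c in [(464,235),(472,270),(667,222),(659,190)]])
# side checks
print("side fence",[np.round(back("side",S(*c),.06),4) for c in [(476,478),(517,463),(244,72),(263,63)]])
print("side stock",[np.round(back("side",S(*c),.048),4) for c in [(254,314),(284,305),(370,444),(406,433)]])
print("tee bar ends top z~.138",[np.round(back("top",T(*c),.138),4) for c in [(151,76),(205,76)]])
print("plain tip",np.round(back("top",T(321,86),.138),4))
E
```

```text
front edge [0.58029148 0.32067784 0.06      ] [ 0.55758513 -0.27808492  0.06      ] 0.5991931378012599
back edge [0.61290342 0.32061345 0.06      ] [ 0.58854037 -0.27926389  0.06      ]
bed [0.43036002 0.32576357 0.018     ]
bed [ 0.4100152  -0.26915811  0.018     ]
stock top corners [array([ 0.4928, -0.0402,  0.048 ]), array([ 0.4614, -0.0465,  0.048 ]), array([ 0.5   , -0.2195,  0.048 ]), array([ 0.5286, -0.2135,  0.048 ])]
side fence [array([ 0.5534, -0.2813,  0.06  ]), array([ 0.5899, -0.2766,  0.06  ]), array([0.5798, 0.309 , 0.06  ]), array([0.6052, 0.3204, 0.06  ])]
side stock [array([ 0.4634, -0.0461,  0.048 ]), array([ 0.4922, -0.0424,  0.048 ]), array([ 0.4974, -0.216 ,  0.048 ]), array([ 0.529 , -0.2133,  0.048 ])]
tee bar ends top z~.138 [array([0.6197, 0.2168, 0.138 ]), array([0.6184, 0.172 , 0.138 ])]
plain tip [0.6072 0.0764 0.138 ]
```

```bash
cat >> h.py <<'E'
J=(0.569,0.0213,-0.0385)
def wj(P):
    P=np.atleast_2d(P).astype(float);c,s=np.cos(J[2]),np.sin(J[2]);d=P[:,:2]-np.array(J[:2])
    return np.c_[c*d[:,0]+s*d[:,1],-s*d[:,0]+c*d[:,1],P[:,2]]
def flagpt(y,th,r): return [.015-r*np.cos(th),y,.079+r*np.sin(th)]
E
python3 - <<'E'
from h import *
im={n:cv2.imread(f"pics/{n}0.png") for n in("top","side")}
big={}
for n,(x0,y0,w,h) in {"top":(150,110,270,120),"side":(250,120,180,210)}.items():
    f=2.8; b=cv2.resize(im[n][y0:y0+h,x0:x0+w],None,fx=f,fy=f,interpolation=cv2.INTER_CUBIC)
    def line(P,col=(0,0,255)):
        q=(proj(n,jw(J,P))-[x0,y0]+.3)*f
        cv2.polylines(b,[q.astype(int)],False,col,1)
    line([[0,-.3,.06],[0,.3,.06],[.03,.3,.06],[.03,-.3,.06],[0,-.3,.06]])
    line([[-.15,-.3,.018],[-.15,.3,.018]])
    yt=.175;th=2.03
    line([flagpt(yt,th,0),flagpt(yt,th,.062)],(0,200,0));line([flagpt(yt-.022,th,.062),flagpt(yt+.022,th,.062)],(0,200,0))
    yp=.0566;th=1.9
    line([flagpt(yp,th,0),flagpt(yp,th,.062)],(255,0,0))
    cv2.imwrite(f"pics/ov_{n}.png",b)
E
```

```text
(no output)
```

View pics/ov_top.png

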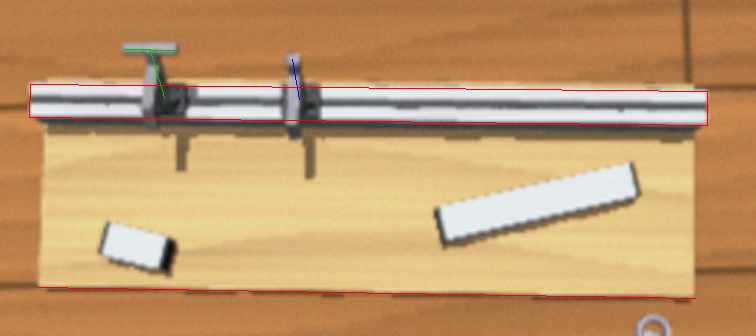

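View pics/ov_side.png

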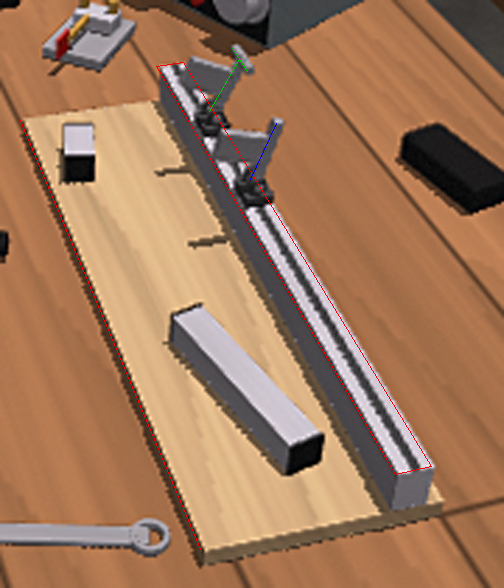

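The overlay fits well: the fence edges, the crossbar at θ≈2.03 and the plain flag all line up. I'll flip the crossbar flag first, with the fingers shut and coming from behind.

```bash
cat >> h.py <<'E'
from scipy.spatial.transform import Rotation as Ro
def Rj(jaw,tilt=0.):
    # jaw: angle of tool x in jig frame; tool pointing down; tilt rad about jig x (tips forward +y positive)
    a=jaw+J[2]; R0=np.array([[np.cos(a),np.sin(a),0],[np.sin(a),-np.cos(a),0],[0,0,-1]]).T
    R0=np.c_[[np.cos(a),np.sin(a),0],[np.sin(a),-np.cos(a),0],[0,0,-1]]
    ax=np.array([np.cos(J[2]),np.sin(J[2]),0]); return Ro.from_rotvec(ax*tilt).as_matrix()@R0
def rel(P,R):
    s=arm.get_state();Rc=Ro.from_quat(s["tcp_rot"]).as_matrix()
    for p in np.atleast_2d(P):
        w=jw(J,p)[0]; print("tr cm",np.round(Rc.T@(w-s["tcp_pos"])*100,2),"rot",np.round(Ro.from_matrix(Rc.T@R).as_rotvec(),3))
def st():
    s=arm.get_state();Rc=Ro.from_quat(s["tcp_rot"]).as_matrix();c,n=np.cos(J[2]),np.sin(J[2]);f=s["wrist_force"]
    print("t",round(s["t"],2),"jig mm",np.round(wj(s["tcp_pos"])[0]*1000,1),"Fjig",np.round([c*f[0]+n*f[1],-n*f[0]+c*f[1],f[2]],2),"gap",round(s["finger_gap"],4),"toolx jig deg",round(np.degrees(np.arctan2(Rc[1,0],Rc[0,0])-J[2]),2),"z",np.round(Rc[:,2],3))
E
python3 - <<'E'
from h import *
st(); rel([[.085,.175,.22]],Rj(np.pi/2))
E
```

```text
t 0.9 jig mm [-361.5  546.8  238.8] Fjig [ 0.11 -0.23  0.81] gap 0.088 toolx jig deg 70.73 z [ 0.  0. -1.]
tr cm [-20.37  54.42   1.88] rot [ 0.    -0.    -0.336]
```

move_arm(
  steps=[
    {"translation": [-20.4,54.4,1.9],"rotation": [0,0,-0.336],"claw": 1},
    {"translation": [-20.4,54.4,1.9],"rotation": [0,0,-0.336],"claw": 1},
    {"translation": [-20.4,54.4,1.9],"rotation": [0,0,-0.336],"claw": 1},
    {"translation": [-20.4,54.4,1.9],"rotation": [0,0,-0.336],"claw": 1},
    {"translation": [-20.4,54.4,1.9],"rotation": [0,0,-0.336],"claw": 1},
    {"translation": [-20.4,54.4,1.9],"rotation": [0,0,-0.336],"claw": 1},
    {"translation": [-20.4,54.4,1.9],"rotation": [0,0,-0.336],"claw": 1},
    {"translation": [-20.4,54.4,1.9],"rotation": [0,0,-0.336],"claw": 1},
    {"translation": [-20.4,54.4,1.9],"rotation": [0,0,-0.336],"claw": 1},
    {"translation": [-20.4,54.4,1.9],"rotation": [0,0,-0.336],"claw": 1},
    {"translation": [-20.4,54.4,1.9],"rotation": [0,0,-0.336],"claw": 1},
    {"translation": [-20.4,54.4,1.9],"rotation": [0,0,-0.336],"claw": 1},
    {"translation": [-20.4,54.4,1.9],"rotation": [0,0,-0.336],"claw": 1},
    {"translation": [-20.4,54.4,1.9],"rotation": [0,0,-0.336],"claw": 1},
    {"translation": [-20.4,54.4,1.9],"rotation": [0,0,-0.336],"claw": 1},
    {"translation": [-20.4,54.4,1.9],"rotation": [0,0,-0.336],"claw": 1},
    {"translation": [-20.4,54.4,1.9],"rotation": [0,0,-0.336],"claw": 1},
    {"translation": [-20.4,54.4,1.9],"rotation": [0,0,-0.336],"claw": 1},
  ],
)

```text
t: 2.4
tcp_pos: [0.6591, 0.1949, 0.2199]
tcp_rot: [0.72, 0.694, 0.0, -0.001]
wrist_force: [1.0, 0.5, 0.5]
finger_gap: 0.0003
```

```bash
python3 - <<'E'
from h import *
st(); rel([[.085,.175,.125]],Rj(np.pi/2))
E
```

```text
t 2.4 jig mm [ 83.3 176.9 219.9] Fjig [1.01 0.51 0.51] gap 0.0003 toolx jig deg 90.15 z [-0.001  0.002 -1.   ]
tr cm [-0.2   0.18  9.48] rot [-0.001 -0.001  0.003]
```

move_arm(
  steps=[
    {"translation": [-0.2,0.2,3],"rotation": [0,0,0],"claw": 1},
    {"translation": [-0.2,0.2,6],"rotation": [0,0,0],"claw": 1},
    {"translation": [-0.2,0,9],"rotation": [0,0,0],"claw": 1},
    {"translation": [-0.2,-1,9.3],"rotation": [0,0,0],"claw": 1},
    {"translation": [-0.2,-1.8,9.3],"rotation": [0,0,0],"claw": 1},
    {"translation": [-0.2,-2.5,9.3],"rotation": [0,0,0],"claw": 1},
    {"translation": [-0.2,-3.1,9.2],"rotation": [0,0,0],"claw": 1},
    {"translation": [-0.2,-3.7,9.1],"rotation": [0,0,0],"claw": 1},
    {"translation": [-0.2,-4.3,9],"rotation": [0,0,0],"claw": 1},
    {"translation": [-0.2,-4.9,9],"rotation": [0,0,0],"claw": 1},
    {"translation": [-0.2,-5.5,8.9],"rotation": [0,0,0],"claw": 1},
    {"translation": [-0.2,-6.1,8.8],"rotation": [0,0,0],"claw": 1},
    {"translation": [-0.2,-6.7,8.7],"rotation": [0,0,0],"claw": 1},
    {"translation": [-0.2,-7.1,8.7],"rotation": [0,0,0],"claw": 1},
    {"translation": [-0.2,-7.5,8.7],"rotation": [0,0,0],"claw": 1},
    {"translation": [-0.2,-7.5,8.7],"rotation": [0,0,0],"claw": 1},
  ],
)

```text
t: 3.73
tcp_pos: [0.5843, 0.1935, 0.1327]
tcp_rot: [0.72, 0.693, -0.001, -0.0]
wrist_force: [-0.6, -0.4, 0.2]
finger_gap: 0.0003
```

```bash
python3 - <<'E'
from h import *
st()
b=[]
for n,(x0,y0,w,h) in {"top":(150,90,200,150),"side":(250,80,140,150)}.items():
    a=cv2.cvtColor(vision.capture(n),cv2.COLOR_RGB2BGR)[y0:y0+h,x0:x0+w]; b.append(cv2.resize(a,(390,int(390*h/w))))
H=max(x.shape[0] for x in b); cv2.imwrite("pics/c1.png",np.hstack([cv2.copyMakeBorder(x,0,H-x.shape[0],0,0,0) for x in b]))
E
```

```text
t 3.73 jig mm [  8.6 172.7 132.7] Fjig [-0.59 -0.47  0.21] gap 0.0003 toolx jig deg 90.01 z [-0.001 -0.    -1.   ]
```

View pics/c1.png

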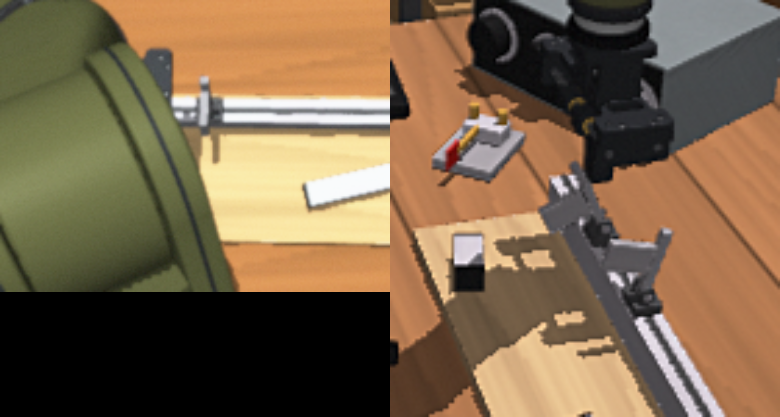

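move_arm(
  steps=[
    {"translation": [0.1,-0.9,0.3],"rotation": [0,0,0],"claw": 1},
    {"translation": [0.2,-1.5,0.6],"rotation": [0,0,0],"claw": 1},
    {"translation": [0.2,-2.0,1.0],"rotation": [0,0,0],"claw": 1},
    {"translation": [0.2,-2.5,1.3],"rotation": [0,0,0],"claw": 1},
    {"translation": [0.2,-2.9,1.6],"rotation": [0,0,0],"claw": 1},
    {"translation": [0.2,-3.4,2.1],"rotation": [0,0,0],"claw": 1},
    {"translation": [0.2,-3.8,2.4],"rotation": [0,0,0],"claw": 1},
    {"translation": [0.2,-4.1,2.7],"rotation": [0,0,0],"claw": 1},
    {"translation": [0.2,-4.5,3.2],"rotation": [0,0,0],"claw": 1},
    {"translation": [0.2,-4.8,3.6],"rotation": [0,0,0],"claw": 1},
    {"translation": [0.2,-5.1,4.0],"rotation": [0,0,0],"claw": 1},
    {"translation": [0.2,-5.3,4.3],"rotation": [0,0,0],"claw": 1},
    {"translation": [0.2,-5.4,4.55],"rotation": [0,0,0],"claw": 1},
    {"translation": [0.2,-5.4,4.7],"rotation": [0,0,0],"claw": 1},
    {"translation": [0.2,-5.4,4.8],"rotation": [0,0,0],"claw": 1},
    {"translation": [0.2,-5.4,4.85],"rotation": [0,0,0],"claw": 1},
  ],
)

```text
t: 5.17
tcp_pos: [0.5313, 0.1977, 0.0843]
tcp_rot: [0.721, 0.693, -0.0, -0.0]
wrist_force: [-2.4, 0.3, 5.3]
finger_gap: 0.0007
```

```bash
cat >> h.py <<'E'
def pic(name,top=(150,90,200,150),side=(250,80,140,150)):
    b=[]
    for n,(x0,y0,w,h) in {"top":top,"side":side}.items():
        a=cv2.cvtColor(vision.capture(n),cv2.COLOR_RGB2BGR)[y0:y0+h,x0:x0+w]; b.append(cv2.resize(a,(390,int(390*h/w)),interpolation=cv2.INTER_CUBIC))
    H=max(x.shape[0] for x in b); cv2.imwrite(f"pics/{name}.png",np.hstack([cv2.copyMakeBorder(x,0,H-x.shape[0],0,0,0) for x in b]))
E
python3 - <<'E'
from h import *
st(); pic("c2")
E
```

```text
t 5.17 jig mm [-44.5 174.8  84.3] Fjig [-2.39  0.19  5.32] gap 0.0007 toolx jig deg 89.98 z [-0. -0. -1.]
```

View pics/c2.png

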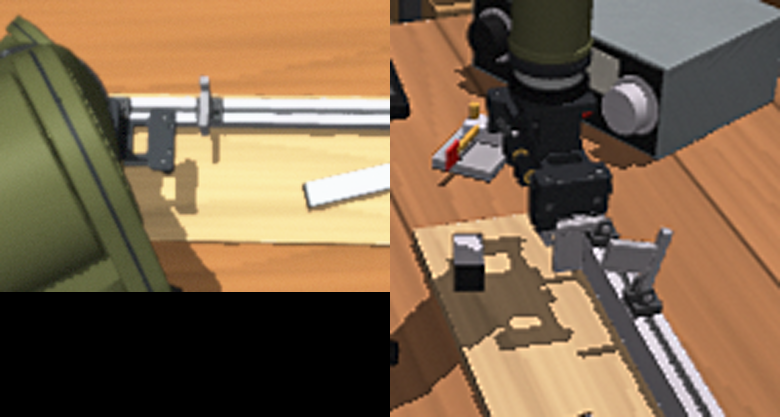

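move_arm(
  steps=[
    {"translation": [0,0,0.1],"rotation": [0,0,0],"claw": 1},
    {"translation": [0,0,0.15],"rotation": [0,0,0],"claw": 1},
    {"translation": [0,0,0.15],"rotation": [0,0,0],"claw": 1},
  ],
)

```text
t: 5.52
tcp_pos: [0.5313, 0.1977, 0.0841]
tcp_rot: [0.721, 0.693, 0.0, 0.0]
wrist_force: [-4.9, -1.1, 13.5]
finger_gap: 0.0006
```

```bash
python3 - <<'E'
from h import *
st()
E
```

```text
t 5.52 jig mm [-44.5 174.8  84.1] Fjig [-4.87 -1.25 13.49] gap 0.0006 toolx jig deg 89.98 z [ 0. -0. -1.]
```

The hard stop feels firm: 13 N with only 0.2 mm of travel at z 84, the height expected when home. I'll lift off and open the fingers, then square the tube with both fingers across it.

move_arm(
  steps=[
    {"translation": [0,0,-3],"rotation": [0,0,0],"claw": 1},
    {"translation": [0,0,-7],"rotation": [0,0,0],"claw": 1},
    {"translation": [0,0,-11],"rotation": [0,0,0],"claw": 1},
    {"translation": [-4,-1,-12],"rotation": [0,0,0],"claw": -1},
    {"translation": [-8,-2,-12],"rotation": [0,0,0],"claw": -1},
    {"translation": [-12,-4,-12],"rotation": [0,0,0],"claw": -1},
    {"translation": [-16,-5,-12],"rotation": [0,0,0],"claw": -1},
    {"translation": [-20,-6,-12],"rotation": [0,0,0],"claw": -1},
    {"translation": [-24,-7,-12],"rotation": [0,0,0],"claw": -1},
    {"translation": [-28,-8,-10],"rotation": [0,0,0],"claw": -1},
    {"translation": [-32,-8.5,-7],"rotation": [0,0,0],"claw": -1},
    {"translation": [-32.5,-8.6,-4],"rotation": [0,0,0],"claw": -1},
    {"translation": [-32.5,-8.6,-1],"rotation": [0,0,0],"claw": -1},
    {"translation": [-32.5,-8.6,1],"rotation": [0,0,0],"claw": -1},
    {"translation": [-32.5,-8.6,1.5],"rotation": [0,0,0],"claw": -1},
    {"translation": [-32.5,-8.6,1.5],"rotation": [0,0,0],"claw": -1},
  ],
)

```text
t: 6.85
tcp_pos: [0.4326, -0.1235, 0.0667]
tcp_rot: [0.72, 0.694, -0.001, -0.001]
wrist_force: [-0.5, 1.0, 0.5]
finger_gap: 0.0851
```

```bash
python3 - <<'E'
from h import *
st(); pic("c3",(150,100,270,130),(220,120,200,200))
E
```

```text
t 6.85 jig mm [-130.8 -149.9   66.7] Fjig [-0.54  0.98  0.46] gap 0.0851 toolx jig deg 90.02 z [-0.002  0.    -1.   ]
```

View pics/c3.png

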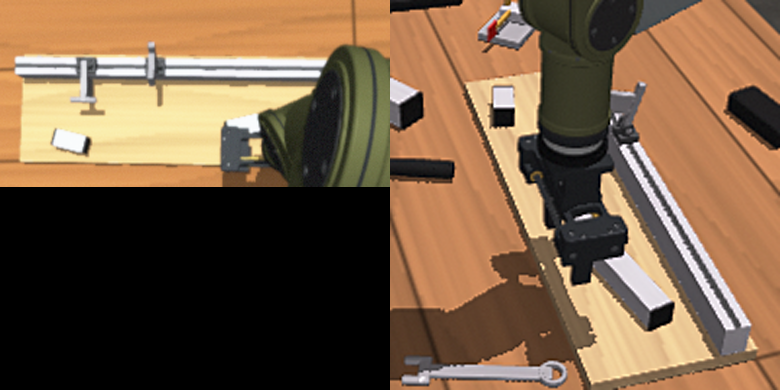

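move_arm(
  steps=[
    {"translation": [0,0,2],"rotation": [0,0,0],"claw": -1},
    {"translation": [0,0,3.5],"rotation": [0,0,0],"claw": -1},
    {"translation": [0,0,4.0],"rotation": [0,0,0],"claw": -1},
    {"translation": [0,1,4.0],"rotation": [0,0,0],"claw": -1},
    {"translation": [0,2,4.0],"rotation": [0,0,0],"claw": -1},
    {"translation": [0,2.7,4.0],"rotation": [0,0,0],"claw": -1},
    {"translation": [0,3.4,4.0],"rotation": [0,0,0],"claw": -1},
    {"translation": [0,4.0,4.0],"rotation": [0,0,0],"claw": -1},
    {"translation": [0,4.6,4.0],"rotation": [0,0,0],"claw": -1},
    {"translation": [0,5.2,4.0],"rotation": [0,0,0],"claw": -1},
    {"translation": [0,5.8,4.0],"rotation": [0,0,0],"claw": -1},
    {"translation": [0,6.3,4.0],"rotation": [0,0,0],"claw": -1},
    {"translation": [0,6.8,4.0],"rotation": [0,0,0],"claw": -1},
    {"translation": [0,7.2,4.0],"rotation": [0,0,0],"claw": -1},
    {"translation": [0,7.6,4.0],"rotation": [0,0,0],"claw": -1},
    {"translation": [0,7.9,4.0],"rotation": [0,0,0],"claw": -1},
    {"translation": [0,8.2,4.0],"rotation": [0,0,0],"claw": -1},
    {"translation": [0,8.4,4.0],"rotation": [0,0,0],"claw": -1},
  ],
)

```text
t: 8.45
tcp_pos: [0.5173, -0.1269, 0.0276]
tcp_rot: [0.721, 0.693, 0.0, 0.0]
wrist_force: [0.0, -0.2, -0.7]
finger_gap: 0.088
```

```bash
python3 - <<'E'
from h import *
st(); pic("c4",(150,100,270,130),(220,120,200,200))
E
```

```text
t 8.45 jig mm [ -46.  -150.1   27.6] Fjig [ 0.02 -0.19 -0.73] gap 0.088 toolx jig deg 89.99 z [ 0.  0. -1.]
```

View pics/c4.png

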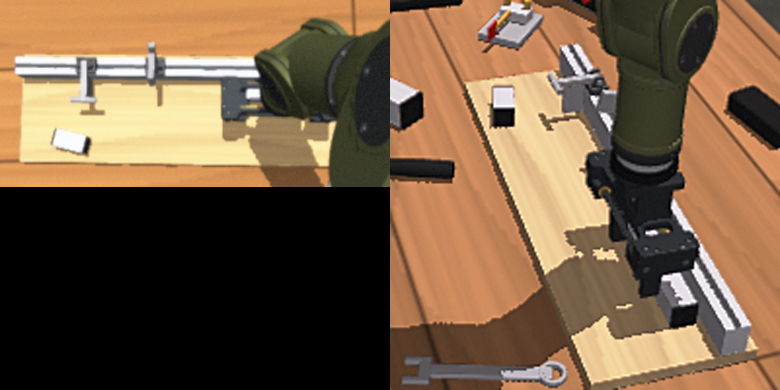

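move_arm(
  steps=[
    {"translation": [0,0.2,0],"rotation": [0,0,0],"claw": -1},
    {"translation": [0,0.4,0],"rotation": [0,0,0],"claw": -1},
    {"translation": [0,0.5,0],"rotation": [0,0,0],"claw": -1},
    {"translation": [0,0.6,0],"rotation": [0,0,0],"claw": -1},
    {"translation": [0,0.7,0],"rotation": [0,0,0],"claw": -1},
    {"translation": [0,0.8,0],"rotation": [0,0,0],"claw": -1},
  ],
)

```text
t: 9.05
tcp_pos: [0.5248, -0.1273, 0.0277]
tcp_rot: [0.721, 0.693, -0.0, -0.0]
wrist_force: [-1.1, 0.3, -0.1]
finger_gap: 0.088
```

```bash
python3 - <<'E'
from h import *
st()
E
```

```text
t 9.05 jig mm [ -38.4 -150.2   27.7] Fjig [-1.08  0.26 -0.11] gap 0.088 toolx jig deg 89.99 z [-0.  0. -1.]
```

move_arm(
  steps=[
    {"translation": [0,0.1,0],"rotation": [0,0,0],"claw": -1},
    {"translation": [0,0.2,0],"rotation": [0,0,0],"claw": -1},
    {"translation": [0,0.25,0],"rotation": [0,0,0],"claw": -1},
    {"translation": [0,0.25,0],"rotation": [0,0,0],"claw": -1},
  ],
)

```text
t: 9.38
tcp_pos: [0.5251, -0.1274, 0.0275]
tcp_rot: [0.721, 0.693, -0.002, -0.001]
wrist_force: [-5.4, 0.4, 3.6]
finger_gap: 0.0882
```

```bash
python3 - <<'E'
from h import *
st()
E
```

```text
t 9.38 jig mm [ -38.1 -150.3   27.5] Fjig [-5.36  0.21  3.62] gap 0.0882 toolx jig deg 89.99 z [-0.004 -0.    -1.   ]
```

move_arm(
  steps=[
    {"translation": [0,-0.8,0],"rotation": [0,0,0],"claw": -1},
    {"translation": [0,-2,0],"rotation": [0,0,0],"claw": -1},
    {"translation": [0,-3,-2],"rotation": [0,0,0],"claw": -1},
    {"translation": [0,-3,-6],"rotation": [0,0,0],"claw": 1},
    {"translation": [-2,-2,-10],"rotation": [0,0,0.1],"claw": 1},
    {"translation": [-5,-1,-13],"rotation": [0,0,0.2],"claw": 1},
    {"translation": [-8,0,-14],"rotation": [0,0,0.3],"claw": 1},
    {"translation": [-11,0.5,-14],"rotation": [0,0,0.4],"claw": 1},
    {"translation": [-13,1,-14],"rotation": [0,0,0.5],"claw": 1},
    {"translation": [-14,1.7,-14],"rotation": [0,0,0.6],"claw": 1},
    {"translation": [-14,1.7,-14],"rotation": [0,0,0.7],"claw": 1},
    {"translation": [-14,1.7,-14],"rotation": [0,0,0.8],"claw": 1},
    {"translation": [-14,1.7,-14],"rotation": [0,0,0.9],"claw": 1},
    {"translation": [-14,1.7,-14],"rotation": [0,0,1.0],"claw": 1},
    {"translation": [-14,1.7,-14],"rotation": [0,0,1.1],"claw": 1},
    {"translation": [-14,1.7,-14],"rotation": [0,0,1.2],"claw": 1},
    {"translation": [-14,1.7,-14],"rotation": [0,0,1.3],"claw": 1},
    {"translation": [-14,1.7,-14],"rotation": [0,0,1.4],"claw": 1},
    {"translation": [-14,1.7,-14],"rotation": [0,0,1.5],"claw": 1},
    {"translation": [-14,1.7,-14],"rotation": [0,0,1.57],"claw": 1},
  ],
)

```text
t: 11.05
tcp_pos: [0.5393, -0.2682, 0.1678]
tcp_rot: [1.0, -0.021, 0.001, 0.001]
wrist_force: [-0.8, -0.3, -0.4]
finger_gap: 0.0006
```

```bash
python3 - <<'E'
from h import *
st(); print(np.round(arm.get_state()["qpos"],2)); pic("c5",(150,100,270,130),(220,120,200,200))
rel([[-.021,-.285,.10],[-.021,-.285,.03]],Rj(0,.3))
E
```

```text
t 11.05 jig mm [ -18.5 -290.4  167.8] Fjig [-0.81 -0.34 -0.42] gap 0.0006 toolx jig deg -0.23 z [ 0.001 -0.001 -1.   ]
[ 0.45  0.75 -0.11  1.71  0.12  0.69  0.23]
tr cm [-0.25 -0.54  6.78] rot [ 0.301 -0.001  0.001]
tr cm [-0.26 -0.55 13.78] rot [ 0.301 -0.001  0.001]
```

View pics/c5.png

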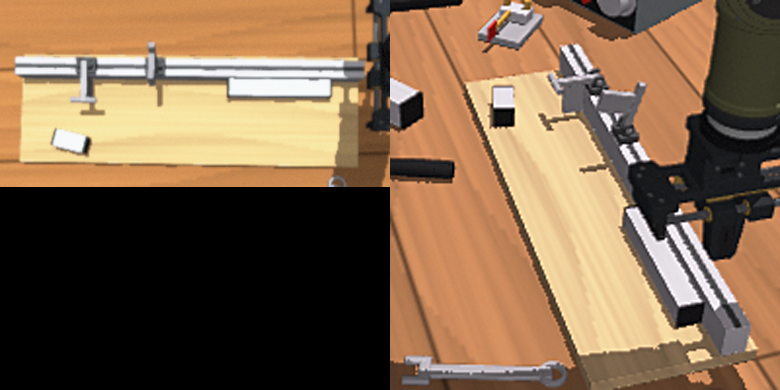

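```bash
python3 - <<'E'
from h import *
for c in [(228,78),(229,95),(331,82),(331,97),(85,101)]:
    print(wj(back("top",(150+c[0]/1.444-.3,100+c[1]/1.444-.3),.048 if c[0]>100 else .079))*1000)
E
```

```text
[[  1.51672395 -68.70487123  48.        ]]
[[-28.13992014 -70.85607912  48.        ]]
[[  -3.46959507 -245.56396638   48.        ]]
[[ -29.47359094 -245.66377216   48.        ]]
[[-46.63572466 172.65281575  79.        ]]
```

move_arm(
  steps=[
    {"translation": [-0.2,-0.3,3],"rotation": [0.1,0,0],"claw": 1},
    {"translation": [-0.3,-0.5,6],"rotation": [0.2,0,0],"claw": 1},
    {"translation": [-0.3,-0.5,9],"rotation": [0.3,0,0],"claw": 1},
    {"translation": [-0.3,-0.5,11.5],"rotation": [0.3,0,0],"claw": 1},
    {"translation": [-0.3,-0.5,13],"rotation": [0.3,0,0],"claw": 1},
    {"translation": [-0.3,-0.5,13.7],"rotation": [0.3,0,0],"claw": 1},
    {"translation": [-0.3,-0.5,13.8],"rotation": [0.3,0,0],"claw": 1},
  ],
)

```text
t: 11.73
tcp_pos: [0.5361, -0.2612, 0.029]
tcp_rot: [0.989, -0.017, 0.002, -0.15]
wrist_force: [-0.1, -0.2, 0.2]
finger_gap: 0.0008
```

```bash
python3 - <<'E'
from h import *
st(); pic("c6",(150,100,270,130),(220,120,200,200))
P=[[-.021,y/1000,.031] for y in (-260,-255,0,30)]
rel(P,Rj(0,.3))
E
```

```text
t 11.73 jig mm [ -22.  -283.5   29. ] Fjig [-0.07 -0.24  0.16] gap 0.0008 toolx jig deg 0.19 z [ 0.01   0.297 -0.955]
tr cm [-0.03 -2.28  0.7 ] rot [ 0.    -0.001  0.004]
tr cm [-0.03 -2.76  0.85] rot [ 0.    -0.001  0.004]
tr cm [  0.06 -27.12   8.38] rot [ 0.    -0.001  0.004]
tr cm [  0.07 -29.99   9.26] rot [ 0.    -0.001  0.004]
```

View pics/c6.png

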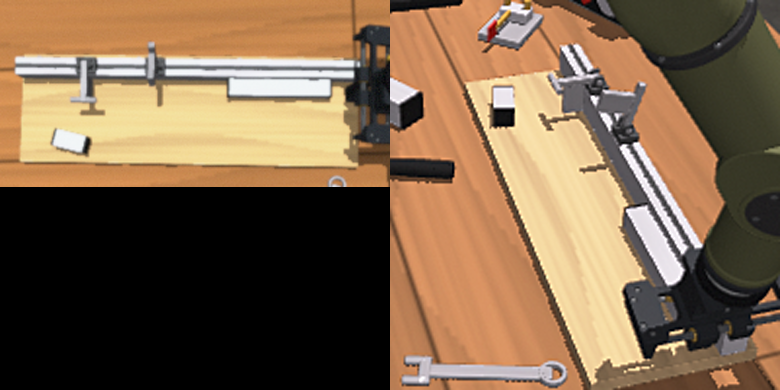

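move_arm(
  steps=[
    {"translation": [0,-1.15,0.35],"rotation": [0,0,0],"claw": 1},
    {"translation": [0,-1.9,0.6],"rotation": [0,0,0],"claw": 1},
    {"translation": [0,-2.3,0.7],"rotation": [0,0,0],"claw": 1},
    {"translation": [0,-2.7,0.83],"rotation": [0,0,0],"claw": 1},
    {"translation": [0,-3.2,0.98],"rotation": [0,0,0],"claw": 1},
    {"translation": [0,-3.8,1.17],"rotation": [0,0,0],"claw": 1},
    {"translation": [0,-4.6,1.42],"rotation": [0,0,0],"claw": 1},
    {"translation": [0,-5.4,1.66],"rotation": [0,0,0],"claw": 1},
    {"translation": [0,-6.2,1.91],"rotation": [0,0,0],"claw": 1},
    {"translation": [0,-7.0,2.16],"rotation": [0,0,0],"claw": 1},
    {"translation": [0,-7.8,2.4],"rotation": [0,0,0],"claw": 1},
    {"translation": [0,-8.6,2.65],"rotation": [0,0,0],"claw": 1},
    {"translation": [0,-9.4,2.9],"rotation": [0,0,0],"claw": 1},
    {"translation": [0,-10.2,3.14],"rotation": [0,0,0],"claw": 1},
    {"translation": [0,-11,3.39],"rotation": [0,0,0],"claw": 1},
    {"translation": [0,-11.8,3.64],"rotation": [0,0,0],"claw": 1},
    {"translation": [0,-12.5,3.85],"rotation": [0,0,0],"claw": 1},
    {"translation": [0,-13,4.0],"rotation": [0,0,0],"claw": 1},
    {"translation": [0,-13.2,4.07],"rotation": [0,0,0],"claw": 1},
    {"translation": [0,-13.2,4.07],"rotation": [0,0,0],"claw": 1},
  ],
)

```text
t: 13.5
tcp_pos: [0.5413, -0.1239, 0.0299]
tcp_rot: [0.989, -0.018, 0.003, -0.15]
wrist_force: [-0.3, 1.2, -0.2]
finger_gap: 0.0006
```

```bash
python3 - <<'E'
from h import *
st(); pic("c7",(150,100,270,130),(220,120,200,200))
P=[[-.021,y/1000,.030] for y in (-100,-50,-30,0)]
rel(P,Rj(0,.3))
E
```

```text
t 13.5 jig mm [ -22.1 -146.1   29.9] Fjig [-0.36  1.16 -0.25] gap 0.0006 toolx jig deg 0.09 z [ 0.011  0.296 -0.955]
tr cm [ 0.11 -4.52  1.37] rot [0. 0. 0.]
tr cm [ 0.11 -9.3   2.85] rot [0. 0. 0.]
tr cm [  0.11 -11.21   3.44] rot [0. 0. 0.]
tr cm [  0.11 -14.07   4.33] rot [0. 0. 0.]
```

View pics/c7.png

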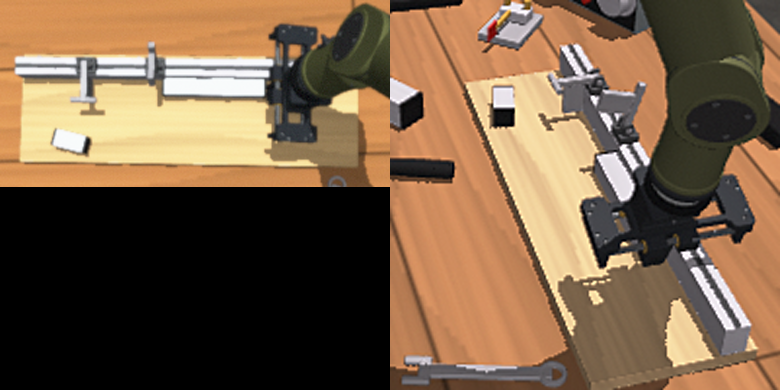

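move_arm(
  steps=[
    {"translation": [0,-0.5,0.15],"rotation": [0,0,0],"claw": 1},
    {"translation": [0,-1.1,0.33],"rotation": [0,0,0],"claw": 1},
    {"translation": [0,-1.8,0.54],"rotation": [0,0,0],"claw": 1},
    {"translation": [0,-2.5,0.76],"rotation": [0,0,0],"claw": 1},
    {"translation": [0,-3.2,0.97],"rotation": [0,0,0],"claw": 1},
    {"translation": [0,-3.9,1.18],"rotation": [0,0,0],"claw": 1},
    {"translation": [0,-4.6,1.4],"rotation": [0,0,0],"claw": 1},
    {"translation": [0,-5.3,1.61],"rotation": [0,0,0],"claw": 1},
    {"translation": [0,-6,1.83],"rotation": [0,0,0],"claw": 1},
    {"translation": [0,-6.7,2.04],"rotation": [0,0,0],"claw": 1},
    {"translation": [0,-7.4,2.26],"rotation": [0,0,0],"claw": 1},
    {"translation": [0,-8,2.45],"rotation": [0,0,0],"claw": 1},
    {"translation": [0,-8.5,2.6],"rotation": [0,0,0],"claw": 1},
    {"translation": [0,-9,2.75],"rotation": [0,0,0],"claw": 1},
    {"translation": [0,-9.4,2.88],"rotation": [0,0,0],"claw": 1},
    {"translation": [0,-9.7,2.98],"rotation": [0,0,0],"claw": 1},
    {"translation": [0,-9.9,3.04],"rotation": [0,0,0],"claw": 1},
    {"translation": [0,-9.9,3.04],"rotation": [0,0,0],"claw": 1},
  ],
)

```text
t: 15.1
tcp_pos: [0.5453, -0.0208, 0.0301]
tcp_rot: [0.989, -0.019, 0.003, -0.15]
wrist_force: [-0.7, -1.7, -0.1]
finger_gap: 0.0004
```

```bash
python3 - <<'E'
from h import *
st(); pic("c8",(150,100,270,130),(250,120,150,150))
P=[[-.021,y/1000,.031] for y in (-30,-20,0,10)]
rel(P,Rj(0,.3))
E
```

```text
t 15.1 jig mm [-22.1 -43.   30.1] Fjig [-0.67 -1.7  -0.11] gap 0.0004 toolx jig deg 0.06 z [ 0.011  0.296 -0.955]
tr cm [ 0.11 -1.33  0.31] rot [-0.  0.  0.]
tr cm [ 0.11 -2.28  0.61] rot [-0.  0.  0.]
tr cm [ 0.11 -4.19  1.2 ] rot [-0.  0.  0.]
tr cm [ 0.11 -5.15  1.49] rot [-0.  0.  0.]
```

View pics/c8.png

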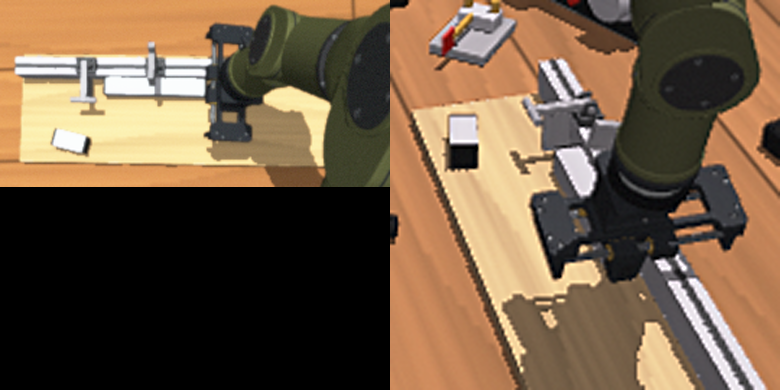

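move_arm(
  steps=[
    {"translation": [0,-0.2,0.06],"rotation": [0,0,0],"claw": 1},
    {"translation": [0,-0.45,0.14],"rotation": [0,0,0],"claw": 1},
    {"translation": [0,-0.7,0.21],"rotation": [0,0,0],"claw": 1},
    {"translation": [0,-0.95,0.29],"rotation": [0,0,0],"claw": 1},
    {"translation": [0,-1.2,0.36],"rotation": [0,0,0],"claw": 1},
    {"translation": [0,-1.4,0.43],"rotation": [0,0,0],"claw": 1},
    {"translation": [0,-1.6,0.49],"rotation": [0,0,0],"claw": 1},
    {"translation": [0,-1.75,0.53],"rotation": [0,0,0],"claw": 1},
    {"translation": [0,-1.85,0.57],"rotation": [0,0,0],"claw": 1},
  ],
)

```text
t: 15.95
tcp_pos: [0.546, -0.0017, 0.0301]
tcp_rot: [0.989, -0.019, 0.003, -0.149]
wrist_force: [-0.2, -1.0, 0.3]
finger_gap: 0.0004
```

```bash
python3 - <<'E'
from h import *
st()
E
```

```text
t 15.95 jig mm [-22.1 -23.8  30.1] Fjig [-0.2  -1.    0.25] gap 0.0004 toolx jig deg 0.04 z [ 0.011  0.295 -0.955]
```

Still only the tube's own friction, about 1 N. I'll creep forward 1 mm per row.

move_arm(
  steps=[
    {"translation": [0,-0.1,0.03],"rotation": [0,0,0],"claw": 1},
    {"translation": [0,-0.2,0.06],"rotation": [0,0,0],"claw": 1},
    {"translation": [0,-0.3,0.09],"rotation": [0,0,0],"claw": 1},
    {"translation": [0,-0.4,0.12],"rotation": [0,0,0],"claw": 1},
    {"translation": [0,-0.5,0.15],"rotation": [0,0,0],"claw": 1},
  ],
)

```text
t: 16.37
tcp_pos: [0.5464, 0.0022, 0.03]
tcp_rot: [0.989, -0.019, 0.003, -0.149]
wrist_force: [-0.7, -3.1, 0.3]
finger_gap: 0.0006
```

```bash
python3 - <<'E'
from h import *
st()
E
```

```text
t 16.37 jig mm [-21.9 -20.   30. ] Fjig [-0.54 -3.08  0.28] gap 0.0006 toolx jig deg -0.03 z [ 0.012  0.294 -0.956]
```

move_arm(
  steps=[
    {"translation": [0,-0.1,0.03],"rotation": [0,0,0],"claw": 1},
    {"translation": [0,-0.2,0.06],"rotation": [0,0,0],"claw": 1},
    {"translation": [0,-0.3,0.09],"rotation": [0,0,0],"claw": 1},
  ],
)

```text
t: 16.62
tcp_pos: [0.5464, 0.0059, 0.03]
tcp_rot: [0.989, -0.019, 0.003, -0.149]
wrist_force: [0.9, -3.0, -0.5]
finger_gap: -0.0
```

```bash
python3 - <<'E'
from h import *
st()
E
```

```text
t 16.62 jig mm [-21.9 -16.2  30. ] Fjig [ 0.98 -2.99 -0.46] gap -0.0 toolx jig deg -0.01 z [ 0.012  0.295 -0.955]
```

move_arm(
  steps=[
    {"translation": [0,-0.1,0.03],"rotation": [0,0,0],"claw": 1},
    {"translation": [0,-0.2,0.06],"rotation": [0,0,0],"claw": 1},
    {"translation": [0,-0.3,0.09],"rotation": [0,0,0],"claw": 1},
  ],
)

```text
t: 16.87
tcp_pos: [0.5464, 0.0096, 0.0301]
tcp_rot: [0.989, -0.019, 0.003, -0.149]
wrist_force: [0.6, -2.7, -0.4]
finger_gap: 0.0005
```

```bash
python3 - <<'E'
from h import *
st()
E
```

```text
t 16.87 jig mm [-22.2 -12.5  30.1] Fjig [ 0.7  -2.66 -0.44] gap 0.0005 toolx jig deg 0.03 z [ 0.011  0.295 -0.955]
```

move_arm(
  steps=[
    {"translation": [0,-0.1,0.03],"rotation": [0,0,0],"claw": 1},
    {"translation": [0,-0.2,0.06],"rotation": [0,0,0],"claw": 1},
    {"translation": [0,-0.3,0.09],"rotation": [0,0,0],"claw": 1},
  ],
)

```text
t: 17.12
tcp_pos: [0.5466, 0.0115, 0.03]
tcp_rot: [0.989, -0.019, 0.003, -0.149]
wrist_force: [0.4, -7.0, 0.6]
finger_gap: 0.0005
```

```bash
python3 - <<'E'
from h import *
st()
E
```

```text
t 17.12 jig mm [-22.  -10.6  30. ] Fjig [ 0.64 -7.    0.61] gap 0.0005 toolx jig deg -0.03 z [ 0.012  0.294 -0.956]
```

Force up to 7 N with less travel: it's going firm. I'll hold a moment, then bring it to about 10 N.

move_arm(
  steps=[
    {"translation": [0,0,0],"rotation": [0,0,0],"claw": 1},
    {"translation": [0,0,0],"rotation": [0,0,0],"claw": 1},
  ],
)

```text
t: 17.28
tcp_pos: [0.5467, 0.0114, 0.0301]
tcp_rot: [0.989, -0.019, 0.003, -0.149]
wrist_force: [-0.9, -5.2, 0.7]
finger_gap: 0.0004
```

```bash
python3 - <<'E'
from h import *
st()
E
```

```text
t 17.28 jig mm [-21.9 -10.7  30.1] Fjig [-0.69 -5.27  0.74] gap 0.0004 toolx jig deg -0.04 z [ 0.012  0.294 -0.956]
```

move_arm(
  steps=[
    {"translation": [0,-0.03,0.01],"rotation": [0,0,0],"claw": 1},
    {"translation": [0,-0.06,0.02],"rotation": [0,0,0],"claw": 1},
    {"translation": [0,-0.06,0.02],"rotation": [0,0,0],"claw": 1},
    {"translation": [0,-0.06,0.02],"rotation": [0,0,0],"claw": 1},
  ],
)

```text
t: 17.62
tcp_pos: [0.5467, 0.0115, 0.03]
tcp_rot: [0.989, -0.02, 0.003, -0.148]
wrist_force: [0.4, -7.0, 0.6]
finger_gap: 0.0005
```

```bash
python3 - <<'E'
from h import *
st()
E
```

```text
t 17.62 jig mm [-21.9 -10.6  30. ] Fjig [ 0.71 -6.95  0.57] gap 0.0005 toolx jig deg -0.07 z [ 0.012  0.293 -0.956]
```

move_arm(
  steps=[
    {"translation": [0,-0.05,0.015],"rotation": [0,0,0],"claw": 1},
    {"translation": [0,-0.1,0.03],"rotation": [0,0,0],"claw": 1},
    {"translation": [0,-0.12,0.035],"rotation": [0,0,0],"claw": 1},
    {"translation": [0,-0.12,0.035],"rotation": [0,0,0],"claw": 1},
    {"translation": [0,-0.12,0.035],"rotation": [0,0,0],"claw": 1},
    {"translation": [0,-0.12,0.035],"rotation": [0,0,0],"claw": 1},
  ],
)

```text
t: 18.12
tcp_pos: [0.5467, 0.0117, 0.03]
tcp_rot: [0.989, -0.02, 0.003, -0.148]
wrist_force: [-0.8, -8.2, 1.7]
finger_gap: 0.0003
```

```bash
python3 - <<'E'
from h import *
st(); pic("c9",(150,100,160,110),(260,120,120,110))
E
```

```text
t 18.12 jig mm [-21.9 -10.4  30. ] Fjig [-0.48 -8.23  1.65] gap 0.0003 toolx jig deg -0.13 z [ 0.012  0.292 -0.956]
```

View pics/c9.png

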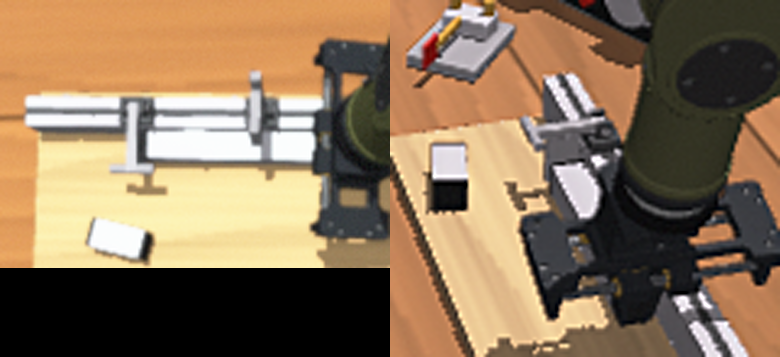

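move_arm(
  steps=[
    {"translation": [0,-0.05,0.015],"rotation": [0,0,0],"claw": 1},
    {"translation": [0,-0.09,0.027],"rotation": [0,0,0],"claw": 1},
    {"translation": [0,-0.09,0.027],"rotation": [0,0,0],"claw": 1},
    {"translation": [0,-0.09,0.027],"rotation": [0,0,0],"claw": 1},
    {"translation": [0,-0.09,0.027],"rotation": [0,0,0],"claw": 1},
    {"translation": [0,-0.09,0.027],"rotation": [0,0,0],"claw": 1},
  ],
)

```text
t: 18.72
tcp_pos: [0.5468, 0.0119, 0.0299]
tcp_rot: [0.989, -0.02, 0.003, -0.147]
wrist_force: [-1.9, -10.0, 2.9]
finger_gap: 0.0007
```

```bash
python3 - <<'E'
from h import *
st()
E
```

```text
t 18.72 jig mm [-21.8 -10.3  29.9] Fjig [ -1.48 -10.05   2.87] gap 0.0007 toolx jig deg -0.17 z [ 0.013  0.291 -0.957]
```

10 N held, and the total creep was under 0.4 mm, so it's solid on the pin. I'll back straight off, lift clear and inspect.

move_arm(
  steps=[
    {"translation": [0,0.1,-0.03],"rotation": [0,0,0],"claw": 1},
    {"translation": [0,0.3,-0.09],"rotation": [0,0,0],"claw": 1},
    {"translation": [0,0.6,-0.18],"rotation": [0,0,0],"claw": 1},
    {"translation": [0,1.5,-0.45],"rotation": [0,0,0],"claw": 1},
    {"translation": [0,3,-0.9],"rotation": [0,0,0],"claw": 1},
    {"translation": [0,6,-1.8],"rotation": [0,0,0],"claw": 1},
    {"translation": [0,9,-3.5],"rotation": [0,0,0],"claw": 1},
    {"translation": [0,12,-7],"rotation": [0,0,0],"claw": 1},
    {"translation": [0,15,-10],"rotation": [0,0,0],"claw": 1},
    {"translation": [0,18,-12],"rotation": [0,0,0],"claw": 1},
    {"translation": [0,20,-12],"rotation": [0,0,0],"claw": 1},
    {"translation": [0,20,-12],"rotation": [0,0,0],"claw": 1},
  ],
)

```text
t: 19.72
tcp_pos: [0.5375, -0.2183, 0.0855]
tcp_rot: [0.989, -0.023, 0.004, -0.147]
wrist_force: [0.1, -1.3, 0.4]
finger_gap: -0.0
```

```bash
python3 - <<'E'
from h import *
st()
for n,(x0,y0,w,h) in {"top":(150,110,160,110),"side":(250,120,150,140)}.items():
    f=790/w if n=="top" else 560/h
    a=cv2.cvtColor(vision.capture(n),cv2.COLOR_RGB2BGR)[y0:y0+h,x0:x0+w]
    cv2.imwrite(f"pics/f_{n}.png",cv2.resize(a,None,fx=f,fy=f,interpolation=cv2.INTER_CUBIC))
E
```

```text
t 19.72 jig mm [ -22.3 -240.6   85.5] Fjig [ 0.19 -1.33  0.36] gap -0.0 toolx jig deg -0.43 z [ 0.015  0.291 -0.957]
```

View pics/f_top.png

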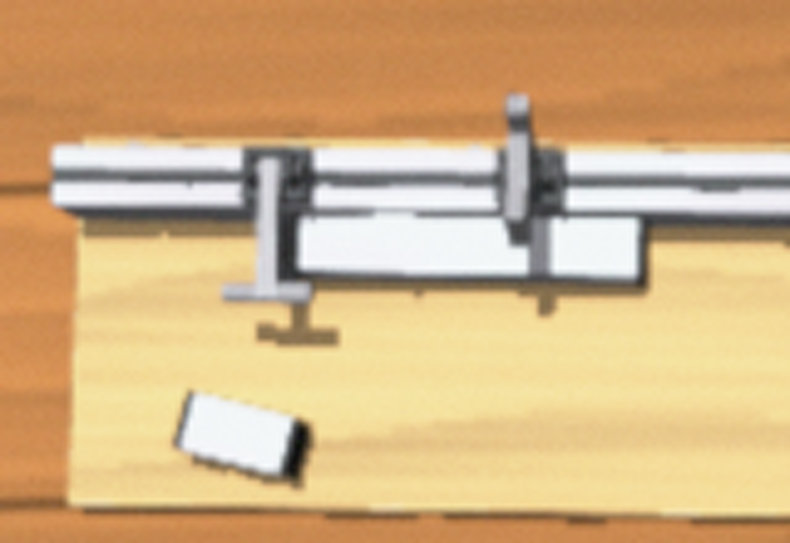

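View pics/f_side.png

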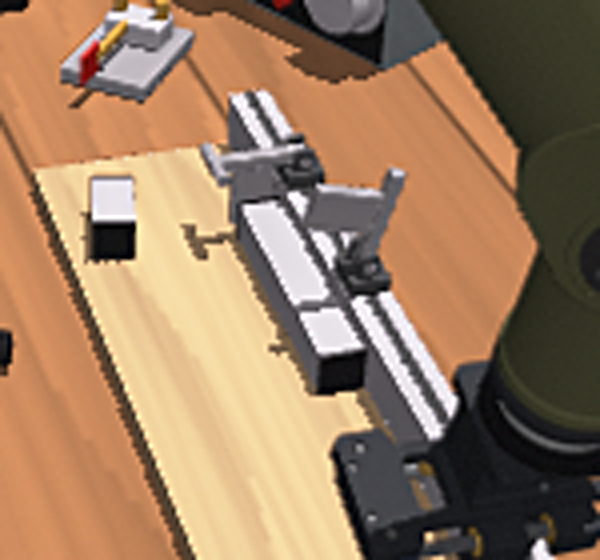

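```bash
python3 - <<'E'
from h import *
f=790/160
B=lambda c,z:np.round(wj(back("top",(150+(c[0]+.5)/f-.5,110+(c[1]+.5)/f-.5),z))*1000,1)[0]
for nm,c,z in [("tube front -x",(298,275),.048),("front +x",(298,217),.048),("rear -x",(640,280),.048),("rear +x",(643,218),.048),("arm L",(258,230),.084),("arm R",(275,230),.084),("bar mid",(266,292),.079),("plain tip",(517,104),.138)]: print(nm,B(c,z))
# subpixel tube front-side(-x) edge and fence edge in the raw picture
g=cv2.cvtColor(vision.capture("top"),cv2.COLOR_RGB2GRAY).astype(float)
for c in range(214,280,6):
    col=g[:,c]; r=np.arange(157,174); d=np.diff(col[156:175]); 
    k=156+np.argmin(d); w=-np.minimum(np.diff(col[k-2:k+4]),0); rr=np.sum((np.arange(k-2,k+3)+.5)*w)/w.sum()
    print(c,round(rr,2),np.round(wj(back("top",(c,rr),.048))*1000,1)[0][:2])
E
```

```text
tube front -x [-30.7 176.3  48. ]
front +x [ -0.8 177.1  48. ]
rear -x [-31.1   1.7  48. ]
rear +x [ 0.7  0.8 48. ]
arm L [-14.6 189.   84. ]
arm R [-14.5 180.5  84. ]
bar mid [-44.6 185.2  79. ]
plain tip [ 35.5  56.6 138. ]
214 164.25 [-27.9 166.1]
220 164.56 [-28.5 150.9]
226 164.64 [-28.5 135.7]
232 165.02 [-29.3 120.5]
238 165.07 [-29.2 105.3]
244 165.09 [-29.1  90.2]
250 165.08 [-28.9  75.1]
256 165.03 [-28.6  60. ]
262 165.07 [-28.5  44.9]
268 165.31 [-28.9  29.9]
274 165.59 [-29.4  14.8]
```

```bash
python3 - <<'E'
from h import *
im=cv2.cvtColor(vision.capture("side"),cv2.COLOR_RGB2BGR);x0,y0,w,h,f=285,140,60,50,10
b=cv2.resize(im[y0:y0+h,x0:x0+w],None,fx=f,fy=f,interpolation=cv2.INTER_CUBIC)
for th,col in((0,(0,0,255)),(.15,(0,200,0))):
    y=.1845
    for P in ([flagpt(y,th,0),flagpt(y,th,.062)],[flagpt(y-.022,th,.062),flagpt(y+.022,th,.062)]):
        cv2.polylines(b,[((proj("side",jw(J,P))-[x0,y0]+.5)*f).astype(int)],False,col,1)
cv2.imwrite("pics/g.png",b)
E
```

```text
(no output)
```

View pics/g.png

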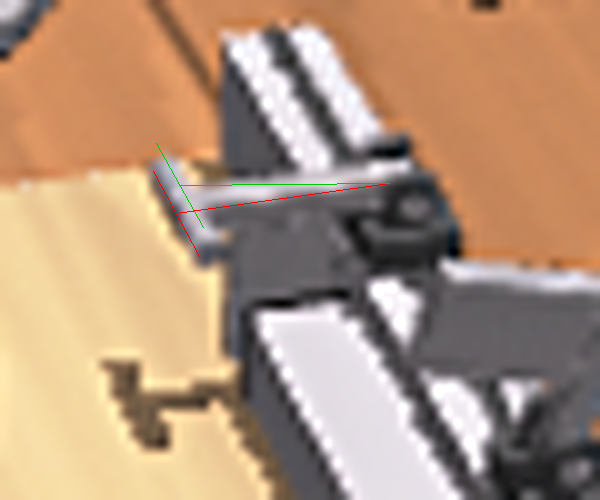

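```bash
python3 - <<'E'
from h import *
st(); print(order.finish_job())
E
```

```text
t 19.92 jig mm [ -22.1 -230.5   85.7] Fjig [ 0.36  1.09 -0.67] gap 0.0005 toolx jig deg 0.19 z [ 0.01   0.298 -0.954]
the job is handed in; nothing more can be done
None
```

The job is done and handed in at about 20 s, with the gripper clear of everything. No verdict was reported.

- **Stops:** I pushed the crossbar stop over and down. It went firm at z 84 mm under 13 N, and in the last side view its arm is parallel to the fully-home position. The plain stop was not touched and is still up at its first measured place.
- **Tube:** I squared it against the fence with both open fingers (about 5 N, firm), then pushed it from its end along the fence without lifting it. It met the flag, and the carriage moved about 9 mm at around 3 N. It then came up solid, and I raised the push gradually to 10 N and held it briefly, with under 0.4 mm of creep.
- **Last checks:**
  - The tube's outer edge lies parallel to the fence within about 1 mm.
  - The picture puts the tube's front end at y 177 mm and the flag's face at about 180 mm. The black ends made the tube measure about 4.5 mm short. Worked out from the gripper's final position instead, the front end is at about 179 mm, so the tube is touching.
  - The crossbar showed about 2 mm off in x, within calibration error.
  - The offcut appears undisturbed in the pictures; I did not re-measure it.

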